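# Set up the still life for the drawing class

### The job

Set up the still life on the green drawing board, as the class will see it from the side with the pencil ledge: the wooden box halfway between the dish and the cactus, its long sides parallel to the ledge, with the blue mug standing in the middle of the box's top; the apple in the middle of the dish; and the bottle standing straight behind the cactus (on the side away from the ledge), with a gap of about 3 cm to the rim of the pot. Set each thing down gently, knock nothing over, and leave the glue stick, the tape roll and the pencil cup where they are.

Things in the scene. Friction and masses are not known exactly. Their poses are not given: they have to be found in the camera images.
- board: drawing board lying on the table, 330 (x) x 460 (y) x 18 mm thick, plywood covered with a dark green sheet, fixed. Its front is the long edge with the raised brown wooden pencil ledge (16 mm wide, 8 mm above the board's top) and is turned roughly to the robot. Origin: centre of its underside (top 18 mm above); x points from the front to the back, y to the left as seen from the front
- dish: shallow round white dish, rim 148 mm across and 26 mm high, flat inner floor 5 mm above its underside, inside about 92 mm across at the floor and 124 mm across 12 mm above the underside. Stuck down on the board's middle line (board x = 0), 145 mm left or right of the board's centre. Origin: centre of its underside; axes parallel to the board's
- cactus: round green cactus in a terracotta pot, pot 116 mm across at the rim, 135 mm tall in all (cactus 86 mm across). Stuck down on the board's middle line on the other side, 145 mm from the board's centre, so that the board's centre is halfway between dish and cactus. Origin: centre of the pot's underside; axes parallel to the board's
- box: closed wooden paint box, brown with a dark lid seam and brass clasp, loose, 66 (x) x 100 (y) x 45 mm high, flat top, 0.25 kg; nothing opens. Origin: centre of its underside; y along the long side, z up
- mug: blue mug, loose, 65 mm outer diameter, 80 mm high, wall 4 mm, about 0.22 kg, handle on its +y side reaching about 30 mm beyond the wall; can be gripped across x. Origin: centre of its underside, z up
- apple: red artificial apple, loose and hard, 62 mm across and 57 mm tall, with a small flat base (30 mm across) on which it stands, 0.12 kg. Origin: its centre, 29 mm above its base (widest there), z up
- bottle: closed amber glass bottle with a white paper band, standing, loose, 200 mm tall, 0.35 kg; body 64 mm in diameter up to 115 mm, then a shoulder; straight neck 28 mm in diameter from 156 to 200 mm. Origin: centre of its underside, z up
- gluestick: glue stick standing on end, 29 mm across, 97 mm tall, yellow and orange with a white cap, loose bystander. Origin: centre of its underside
- taperoll: yellow roll of tape lying flat, 90 mm across, 25 mm high, loose bystander. Origin: centre of its underside
- pencilcup: aluminium cup with coloured pencils, cup 72 mm across, 95 mm high, pencils to about 175 mm, loose bystander. Origin: centre of its underside
There are look-alikes about, which are no part of the job. Several things look just like the box: the one meant starts farthest to the robot's left. What is shaped like the bottle but yellow is not meant.

How it is judged (in metres and radians):
At the end, for the whole second after the job is handed in: Box flat at the midpoint of dish and cactus (15 mm, 0.2 rad to the ledge); mug upright on the box (15 mm off its centre); apple on the dish floor (18 mm); bottle upright behind the cactus, 15 mm sideways, 10 to 50 mm from the pot rim; all released and at rest (x of box in the frame of board between -0.015 and 0.015 m and y of box in the frame of board between -0.015 and 0.015 m and z of box in the frame of board between 0.014 and 0.023 m and angle between the y axis of box and the y axis of board, either way round below 0.2 rad and angle between each of box, mug, bottle's own z axis and vertical below 0.1 rad and horizontal distance between mug and box below 0.015 m and z of mug in the frame of box between 0.041 and 0.05 m and horizontal distance between apple and dish below 0.018 m and z of apple in the frame of dish between 0.028 and 0.042 m and x of bottle in the frame of cactus between 0.1 and 0.14 m and y of bottle in the frame of cactus between -0.015 and 0.015 m and z of bottle in the frame of board between 0.014 and 0.023 m and linear speed of each of box, mug, apple, bottle below 0.02 m/s and angular speed of each of box, mug, apple, bottle below 0.2 rad/s); the robot touches nothing.
It fails at once if the glue stick, the tape roll or the pencil cup is shifted by more than 2 cm (distance of any of gluestick, taperoll, pencilcup from where it was at the start of the episode above 0.02 m).
It fails at once if the box, mug, bottle, glue stick or pencil cup is tipped over (leans more than 45 degrees) (angle between any of box, mug, bottle, gluestick, pencilcup's own z axis and vertical above 0.785 rad).
It fails at once if a thing is dropped or pressed hard onto what it stands on (more than 60 N) (contact force between any of box, mug, bottle and board above 60 N or contact force between mug and box above 60 N or contact force between apple and dish above 60 N).
It also fails if it takes over 136 s, if anything falls off the work surface, if the arm or the gripper's body presses on something with over 40 N, if the wrist force passes 120 N, or if a joint passes its speed limit or range.

### The arm

A 6-joint arm with a two-finger parallel gripper is mounted at the origin on the work surface. World frame = base frame: x ahead of the robot, y to its left, z up, the work surface at z = 0. Lengths are in m, angles in degrees, forces in N, time in s.
With the tool pointing down it reaches from about 0.4 to 0.825 m from the base axis. Payload 7 kg.
Tool frame: the origin (TCP) lies midway between the tips of the shut fingers; the grasp point (between the pads) lies 19 mm behind it; z points along the fingers, y is the line along which they close (so a half turn about z gives the same grasp; the last joint's range is limited). The gripper opens to 88 mm and grips with 3 to 60 N. Pads are 19 mm wide; open, the fingers measure 130 mm over their backs; the gripper's body (78 mm by 193 mm) begins 47 mm behind the grasp point.
Start: joints at [81.423, 20.546, 0.682, 0, -70.136, -16.507], TCP at [0.286, 0.611, 0.227] pointing down, gripper open.
Joint ranges: [-176.03, 176.03], [-82.01, 121.73], [-58.28, 71.71], [-173.87, 95.51], [-174.79, -0.11], [-173.66, 173.66]. Speed limits (degrees/s): [136.94, 136.94, 172.46, 180, 180, 180].

### API

Orientations are given as a 3x3 rotation matrix whose columns are the frame's x, y, z axes.
In Python, from rig import robot gives the robot as it stands. Calls block until the motion is done:
- robot.goto(position, orientation): joint-space move of the TCP to a pose.
- robot.servo_line(position, ori=None, speed=0.15): straight line of the TCP; ori=None keeps the orientation; speed is the mean speed in m/s.
- robot.movej(angles): joint-space move.
- robot.move_gripper(opening): opening from 0.0 (shut) to 1.0 (fully open); the grip force is fixed at half the most; returns when the fingers have stopped.
- robot.dwell(seconds).
- robot.ik(position, orientation): joint angles nearest the present ones, or None.
- robot.grab_frame(name): name is "scene" or "side" or "wrist"; returns (picture, depth): 400x640x3 uint8, red, green, blue; 400x640 float32, m along the optical axis (not along the pixel's ray), 0 where there is no reading.
- robot.camera_info(name): a dict with "vfov" (degrees; the focal length in pixels is half the picture's height over the tangent of half this angle, whatever the lens; pixels are square), "cx", "cy" (the principal point, pixels), "view" (4x4, takes a point from world to camera coordinates); the wrist camera has in their place "T_tool_cam" (4x4, takes a point from camera to tool coordinates, whose origin is the TCP and whose axes are the flange's). Camera axes: x right, y down, z forward; pixel columns grow to the right and rows downward; lengths in m; the calibration is good to about 2 mm. A picture is of the moment at which its call begins: read the wrist's pose just before it. camera_info takes no time and is no camera call.
A pose or a line that the arm cannot do raises robot.Unreachable and nothing moves.
- robot.job_done(): hands the job in; it is judged then, once.
Readings, each from a call of its own:
- robot.read_t(): time.
- robot.read_qpos(): joint angles.
- robot.read_qvel(): joint speeds.
- robot.read_effort(): joint torques, N m.
- robot.read_position(): TCP position.
- robot.read_tcp_rot(): TCP orientation.
- robot.read_force(): force on the tool from outside, world axes, zero at the start.
- robot.read_ft_torque(): the same for the moment, N m.
- robot.read_grip_width(): opening from 0.0 (shut) to 1.0 (fully open).
- robot.read_finger_force(): force on a finger pad.
Only numpy, scipy, OpenCV 4.12 (cv2) and the standard library are available. Lean on these libraries where they do the work, as an engineer would, in place of code of your own. Each camera call takes 0.05 s, during which the arm holds its last target. There are 200 camera calls.

## Working session

There is one attempt and no reset: what is moved stays moved. The work goes in short steps, each a Python script; the robot and the scene stay as the last script left them, time stands still between calls to the robot, and variables do not carry over. Pictures are saved under pics/ and viewed, at most 14 in all, crops included, and the job is handed in when it is done.

```bash
ls; mkdir -p pics; python3 - <<'E'
from rig import robot
import numpy as np, cv2
for n in ["scene","side"]:
    im,d=robot.grab_frame(n); ci=robot.camera_info(n); print(n,ci)
    cv2.imwrite(f"pics/{n}0.png",im[:,:,::-1]); np.savez(f"{n}0.npz",im=im,d=d,**ci)
print(robot.camera_info("wrist"),robot.read_t(),robot.read_tcp_rot())
E
```

```text
pics
scene {'vfov': 48.75904418216553, 'cx': 322.32445247923687, 'cy': 205.62167845688285, 'view': array([[-0.33794823,  0.9410399 ,  0.01532621,  0.20547083],
       [ 0.76799981,  0.28514552, -0.57347042, -0.40083215],
       [-0.54402875, -0.18203279, -0.81908289,  1.55106336],
       [ 0.        ,  0.        ,  0.        ,  1.        ]])}
side {'vfov': 50.320517559393316, 'cx': 321.02419523038276, 'cy': 197.4984800220178, 'view': array([[ 0.71189765, -0.70226757,  0.00469001, -0.39770182],
       [-0.47069536, -0.48208489, -0.73894522,  0.30026775],
       [ 0.52119825,  0.5238458 , -0.67374918,  0.91548437],
       [ 0.        ,  0.        ,  0.        ,  1.        ]])}
{'vfov': 70.398668243826, 'cx': 321.5436940233775, 'cy': 197.8797347826137, 'T_tool_cam': array([[ 5.53371625e-04, -9.66498571e-01, -2.56671397e-01,
         6.87466724e-02],
       [ 9.99999833e-01,  4.92202267e-04,  3.02560965e-04,
         2.80108296e-04],
       [-1.66090497e-04, -2.56671522e-01,  9.66498682e-01,
        -1.56808322e-01],
       [ 0.00000000e+00,  0.00000000e+00,  0.00000000e+00,
         1.00000000e+00]])} 0.1 [[ 9.05642415e-01 -4.24041895e-01 -5.36817905e-04]
 [-4.24042218e-01 -9.05641304e-01 -1.42321580e-03]
 [ 1.17338659e-04  1.51655805e-03 -9.99998843e-01]]
```

View pics/scene0.png

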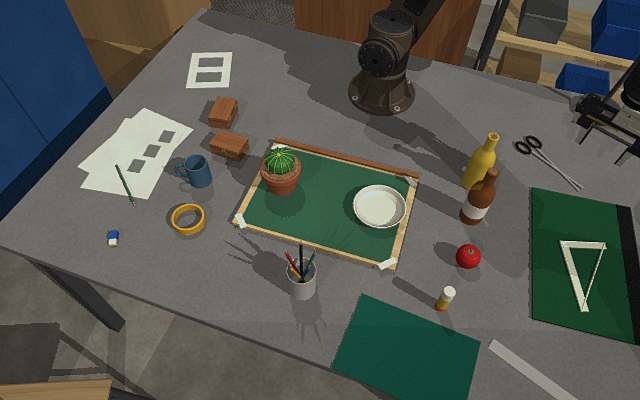

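View pics/side0.png

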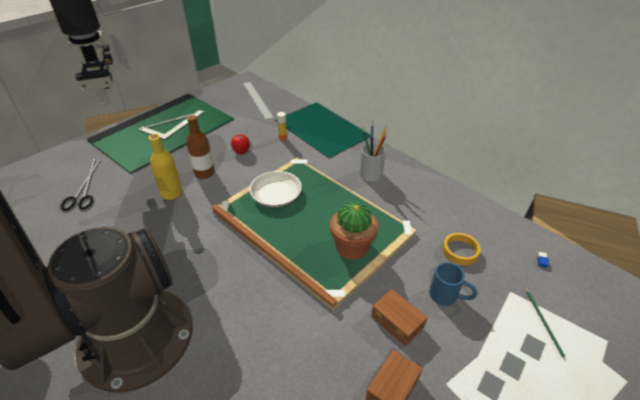

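The two views agree: the dish is on the left half of the board, the cactus on the right half. The mug, the boxes and the tape are on the robot's right. The bottles, apple and glue stick are on its left, and the pencil cup is behind the board. Next I'll build a top-down map from both depth images.

```bash
cat > h.py <<'E'
import numpy as np, cv2
def cloud(z, T=None):
    d=z["d"]; f=200/np.tan(np.radians(float(z["vfov"]))/2)
    v,u=np.mgrid[0:400,0:640]
    P=np.stack([(u-z["cx"])/f*d,(v-z["cy"])/f*d,d],-1)
    T=np.linalg.inv(z["view"]) if T is None else T
    P=P@T[:3,:3].T+T[:3,3]; P[d==0]=np.nan
    return P
def px(P,u,v): return P[int(v),int(u)]
E
python3 - <<'E'
from h import *
zs={n:np.load(f"{n}0.npz") for n in ("scene","side")}
# top map: rows = x descending .9..0.1 ; cols = y from .75 to -.75 ; 2mm
img=np.zeros((450,800,3),np.uint8); H=np.full((450,800),-1.)
for n,z in zs.items():
    P=cloud(z).reshape(-1,3); C=z["im"].reshape(-1,3)
    ok=np.isfinite(P[:,0]); P,C=P[ok],C[ok]
    r=((0.95-P[:,0])/.002).astype(int); c=((0.8-P[:,1])/.002).astype(int)
    k=(r>=0)&(r<450)&(c>=0)&(c<800)&(P[:,2]<.25)&(P[:,2]>-.02)
    o=np.argsort(P[k,2]); r,c,p,C=r[k][o],c[k][o],P[k][o,2],C[k][o]
    for dr in(0,1):
        for dc in(0,1):
            rr=np.clip(r+dr,0,449);cc=np.clip(c+dc,0,799)
            m=p>H[rr,cc]+.004; 
            H[rr[m],cc[m]]=p[m]; img[rr[m],cc[m]]=C[m][:,::-1]
for i in range(0,450,50): cv2.line(img,(0,i),(799,i),(255,255,0) ,1); cv2.putText(img,f"{.95-.002*i:.2f}",(0,i+10),0,.35,(0,255,255))
for i in range(0,800,50): cv2.line(img,(i,0),(i,449),(255,255,0),1); cv2.putText(img,f"{.8-.002*i:.1f}",(i,445),0,.35,(0,255,255))
cv2.imwrite("pics/top0.png",img)
for n,pts in dict(scene=dict(table=(330,320),boardmid=(320,215),c1=(274,140),c2=(418,176),b1=(236,135),b2=(228,145),b3=(226,105),apple=(468,250),mug=(198,165),btop=(491,172),glue=(450,290),dish=(380,205),tape=(188,207)),side=dict(table=(500,200),boardmid=(315,225),box=(400,312),box2=(395,372),apple=(240,140),btop=(193,120),ytop=(155,137))).items():
    P=cloud(zs[n])
    for k,(u,v) in pts.items(): print(n,k,px(P,u,v).round(3))
E
```

```text
scene table [ 0.844  0.105 -0.002]
scene boardmid [ 0.575 -0.019  0.016]
scene c1 [ 0.366 -0.247  0.025]
scene c2 [0.349 0.207 0.024]
scene b1 [ 0.403 -0.357  0.043]
scene b2 [ 0.449 -0.362  0.042]
scene b3 [ 0.297 -0.445  0.047]
scene apple [0.533 0.39  0.001]
scene mug [ 0.544 -0.414  0.033]
scene btop [0.428 0.372 0.203]
scene glue [0.717 0.351 0.096]
scene dish [0.484 0.129 0.016]
scene tape [ 0.676 -0.377  0.012]
side table [ 1.648 -0.144 -0.566]
side boardmid [ 0.494 -0.042  0.02 ]
side box [ 0.428 -0.373  0.045]
side box2 [ 0.316 -0.447  0.044]
side apple [0.559 0.369 0.058]
side btop [0.413 0.361 0.2  ]
side ytop [0.294 0.354 0.203]
```

View pics/top0.png

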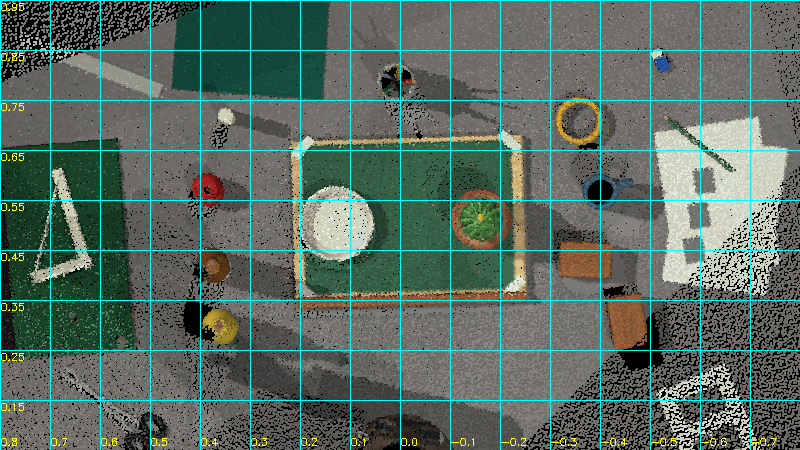

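The map has everything upright at plausible heights: box top 0.045, bottle tops 0.20, board 0.018. The box meant is the one at about (0.43, -0.37). The mug is at (0.565, -0.40) with its handle to -y, the apple at (0.57, 0.40), the bottle at (0.42, 0.39), and the yellow one at (0.30, 0.36). I'll fit them precisely.

```bash
cat > fit.py <<'E'
from h import *
from scipy.optimize import least_squares
def circ(p,r,c0):
    f=lambda q:np.hypot(p[:,0]-q[0],p[:,1]-q[1])-r
    s=least_squares(f,c0,loss="soft_l1",f_scale=.002); return s.x.round(4),len(p),np.abs(f(s.x)).mean().round(4)
def sel(P,c,rad,z0,z1):
    k=(np.hypot(P[:,0]-c[0],P[:,1]-c[1])<rad)&(P[:,2]>z0)&(P[:,2]<z1); return P[k]
if __name__=="__main__":
    for n in ("scene","side"):
        z=np.load(n+"0.npz"); P=cloud(z).reshape(-1,3); P=P[np.isfinite(P[:,0])]
        print(n)
        p=sel(P,(.505,.13),.09,.04,.05); print(" dish rim",circ(p,.073,(.505,.13)))
        p=sel(P,(.515,-.16),.075,.03,.153); q=p[np.hypot(p[:,0]-.513,p[:,1]+.157)>.05]; print(" pot z-hi",np.percentile(q[:,2],95).round(3)); zt=np.percentile(q[:,2],95)
        q=q[q[:,2]>zt-.02]; print(" pot",circ(q,.057,(.513,-.157)))
        p=sel(P,(.565,-.4),.036,.03,.078); print(" mug",circ(p,.0325,(.565,-.4)))
        p=sel(P,(.565,-.4),.08,.03,.078); p=p[np.hypot(p[:,0]-.565,p[:,1]+.4)>.05]; print(" handle",p.mean(0).round(3),len(p))
        p=sel(P,(.42,.385),.05,.02,.11); print(" bottle body",circ(p,.032,(.42,.385)))
        p=sel(P,(.42,.385),.05,.16,.196); print(" bottle neck",circ(p,.014,(.42,.385)))
        p=sel(P,(.57,.395),.05,.005,.06)
        s=least_squares(lambda q:np.linalg.norm((p-[q[0],q[1],.029])/[.031,.031,.0285],axis=1)-1,(.57,.395),loss="soft_l1",f_scale=.05); print(" apple",s.x.round(4),len(p))
        for nm,c in (("box",(.432,-.367)),("other",(.31,-.44))):
            p=sel(P,c,.07,.035,.055); m=p[:,2]>.039; r=cv2.minAreaRect((p[m][:,:2]*1000).astype(np.float32)); print(" ",nm,np.round(r[0],1),np.round(r[1],1),round(r[2],1),np.median(p[m][:,2]).round(4))
        for nm,c in (("glue",(.717,.36)),("cup",(.79,.01)),("tape",(.71,-.35))):
            p=sel(P,c,.06,.012,.2); print(" ",nm,np.percentile(p,2,axis=0).round(3),np.percentile(p,98,axis=0).round(3))
E
python3 fit.py
```

```text
scene
 dish rim (array([0.505, 0.129]), 206, np.float64(0.0024))
 pot z-hi 0.102
 pot (array([ 0.5114, -0.1597]), 301, np.float64(0.0021))
 mug (array([ 0.5681, -0.3984]), 469, np.float64(0.0023))
 handle [ 0.588 -0.455  0.049] 37
 bottle body (array([0.4195, 0.3776]), 523, np.float64(0.001))
 bottle neck (array([0.4192, 0.3774]), 112, np.float64(0.001))
 apple [0.5712 0.3874] 465
  box [ 431.9 -369.6] [103.1  70.9] 87.3 0.0431
  other [ 308.6 -453.4] [104.4  67.7] 9.1 0.043
  glue [0.709 0.336 0.015] [0.733 0.362 0.098]
  cup [ 0.753 -0.025  0.015] [0.822 0.044 0.16 ]
  tape [ 0.668 -0.398  0.013] [ 0.753 -0.313  0.027]
side
 dish rim (array([0.5019, 0.1266]), 217, np.float64(0.0026))
 pot z-hi 0.103
 pot (array([ 0.512 , -0.1598]), 500, np.float64(0.0028))
 mug (array([ 0.5653, -0.4007]), 754, np.float64(0.0022))
 handle [ 0.582 -0.458  0.052] 72
 bottle body (array([0.4192, 0.3769]), 535, np.float64(0.0013))
 bottle neck (array([0.4193, 0.3771]), 112, np.float64(0.001))
 apple [0.5695 0.386 ] 294
  box [ 430.2 -371. ] [101.   67.6] 88.1 0.0444
  other [ 307.  -455.6] [101.2  66.4] 9.5 0.0443
  glue [0.703 0.333 0.017] [0.726 0.357 0.099]
  cup [ 0.749 -0.028  0.016] [0.819 0.041 0.163]
  tape [ 0.664 -0.402  0.012] [ 0.75  -0.317  0.027]
```

```bash
cat > act.py <<'E'
from rig import robot
import numpy as np
def R(phi):  # tool down, tool x at heading phi; fingers close across it
    c,s=np.cos(np.radians(phi)),np.sin(np.radians(phi)); return np.array([[c,s,0],[s,-c,0],[0,0,-1.]])
BC=np.array([.508,-.016]); B=91.6
bx=np.array([np.cos(np.radians(B-90)),np.sin(np.radians(B-90))]); by=np.array([-bx[1],bx[0]])
def pick(xy,phi,z,opening=1.0,zt=.30,lift=.2):
    robot.move_gripper(opening)
    robot.goto([*xy,zt],R(phi)); robot.servo_line([*xy,z+.03],speed=.15); robot.servo_line([*xy,z],speed=.06)
    robot.move_gripper(0); print("grip",robot.read_grip_width()*88,robot.read_finger_force())
    robot.servo_line([*xy,z+.02],speed=.06); robot.servo_line([*xy,z+lift],speed=.2)
    print("lifted",robot.read_grip_width()*88,robot.read_force().round(2) if hasattr(robot.read_force(),'round') else robot.read_force())
def lower(xy,z,phi):
    # down to z+8mm, then 1 mm steps until touch
    robot.servo_line([*xy,z+.04],ori=R(phi),speed=.15); robot.servo_line([*xy,z+.006],speed=.05); robot.dwell(.4)
    f0=robot.read_force()[2]
    for k in range(1,13):
        zz=z+.006-.001*k; robot.servo_line([*xy,zz],speed=.015)
        df=robot.read_force()[2]-f0
        if abs(df)>3: break
    print("touch dz mm",6-k,"dF",round(df,1),np.round(robot.read_position(),4))
def release(opening,up,t=.3):
    robot.move_gripper(opening); robot.dwell(t); p=robot.read_position()
    robot.servo_line([p[0],p[1],p[2]+.06],speed=.08); robot.servo_line([p[0],p[1],up],speed=.2); print("t",robot.read_t())
E
python3 - <<'E'
from act import *
D=[.5035,.128];K=np.array([.5117,-.1597]);bot=K+.12*bx
for nm,p,phi in (("boxP",[.431,-.370,.017],87.7),("boxP3",[.431,-.370,.30],87.7),("boxT",[*BC,.035],B),("boxT2",[*BC,.25],B),("mugP",[.5667,-.3995,.031],107.5),("mugT",[*BC,.094],B),("apP",[.5703,.3867,.011],0),("apD",[*D,.034],0),("botP",[.4193,.3772,.161],0),("botT",[*bot,.181],0),("botT2",[*bot,.30],0)):
    for s in (0,180):
        q=robot.ik(p,R(phi+s)); print(nm,s,None if q is None else np.round(q))
print(bot)
E
```

```text
boxP 0 [ -21.   23.  -27.    0.  -40. -161.]
boxP 180 [-21.  23. -27.   0. -40.  19.]
boxP3 0 [ -21.    8.   -6.    0.  -75. -161.]
boxP3 180 [-21.   8.  -6.   0. -75.  19.]
boxT 0 [ 20.  17. -34.   0. -39. 161.]
boxT 180 [ 20.  17. -34.   0. -39. -19.]
boxT2 0 [ 20.   4. -18.   0. -68. 161.]
boxT2 180 [ 20.   4. -18.   0. -68. -19.]
mugP 0 [ -19.   32.   -9.    0.  -49. -143.]
mugP 180 [-19.  32.  -9.   0. -49.  37.]
mugT 0 [ 20.  12. -30.   0. -47. 161.]
mugT 180 [ 20.  12. -30.   0. -47. -19.]
apP 0 [ 50.  33. -11.   0. -47.  40.]
apP 180 [  50.   33.  -11.    0.  -47. -140.]
apD 0 [ 36.  18. -32.   0. -39.  54.]
apD 180 [  36.   18.  -32.   -0.  -39. -126.]
botP 0 [ 62.  13. -19.   0. -58.  28.]
botP 180 [  62.   13.  -19.    0.  -58. -152.]
botT 0 [  3.  20.  -6.   0. -64.  87.]
botT 180 [  3.  20.  -6.   0. -64. -93.]
botT2 0 [  3.  16.   4.   0. -78.  87.]
botT2 180 [  3.  16.   4.   0. -78. -93.]
[ 0.63165321 -0.1563494 ]
```

```bash
python3 - <<'E'
from act import *
p=robot.read_position(); robot.servo_line([p[0],p[1],.30],speed=.2)
pick([.431,-.370],267.7,.017,zt=.30,lift=.18)
robot.servo_line([*BC,.2],ori=R(B+180),speed=.2)
lower(BC,.036,B+180)
release(1.0,.25)
E
```

```text
grip 66.25207531559758 30.000502467155457
lifted 66.11742567629241 [-0.55 -0.67 -3.6 ]
touch dz mm -1 dF 4.3 [ 0.5082 -0.016   0.0352]
t 17.3667
```

```bash
python3 - <<'E'
from act import *
im,d=robot.grab_frame("scene"); import cv2; cv2.imwrite("pics/scene1.png",cv2.resize(im[90:290,170:490,::-1],(800,500)))
ci=robot.camera_info("scene"); np.savez("scene1.npz",im=im,d=d,**ci)
from fit import *
P=cloud(np.load("scene1.npz")).reshape(-1,3); P=P[np.isfinite(P[:,0])]
p=sel(P,BC,.062,.055,.07); r=cv2.minAreaRect((p[:,:2]*1000).astype(np.float32)); print(np.round(r[0],1),np.round(r[1],1),round(r[2],1),len(p),np.median(p[:,2]))
pick([.5667,-.3995],287.5,.031,zt=.25,lift=.19)
robot.servo_line([*BC,.22],ori=R(B+180),speed=.2)
E
```

```text
[510.9 -16.1] [69.3 99.8] 1.8 719 0.06129204209535288
grip 63.372499939827165 30.000003984896466
lifted 63.36085374360822 [-0.27  0.56 -1.84]
```

View pics/scene1.png

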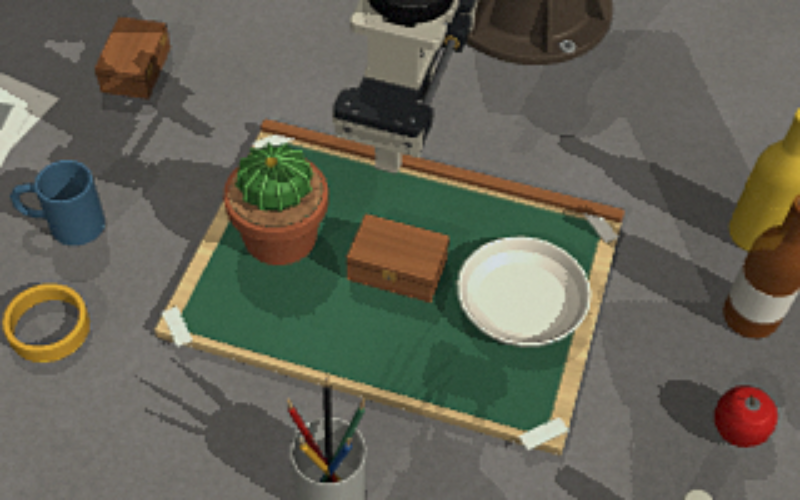

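The box is set between pot and dish, parallel to the ledge. The mug grip reads 63.4 mm instead of 65, so I'll check how the mug sits in the hand before placing it.

```bash
python3 - <<'E'
from act import *; from fit import *
out=[]
for n in ("scene","side"):
    im,d=robot.grab_frame(n); np.savez(n+"2.npz",im=im,d=d,**robot.camera_info(n))
    P=cloud(np.load(n+"2.npz")); hsv=cv2.cvtColor(im,cv2.COLOR_RGB2HSV)
    m=(hsv[...,0]>95)&(hsv[...,0]<115)&(hsv[...,1]>90)
    k=m&np.isfinite(P[...,0])&(np.hypot(P[...,0]-BC[0],P[...,1]-BC[1])<.09)&(P[...,2]>.18)&(P[...,2]<.275)
    p=P[k]; q=p[(p[:,2]<.23)&(np.hypot(p[:,0]-BC[0],p[:,1]-BC[1])<.06)]
    print(n,len(p),"zmin/max",np.percentile(p[:,2],[1,99]).round(3),"y range",np.percentile(p[:,1],[1,99]).round(3),"fit",circ(q,.0325,BC))
    u,v=np.median(np.argwhere(k),0)[::-1].astype(int); c=im[max(0,v-75):v+75,max(0,u-90):u+90,::-1]; out.append(cv2.resize(c,(400,int(400*c.shape[0]/c.shape[1]))))
h=min(o.shape[0] for o in out); cv2.imwrite("pics/mug.png",np.hstack([o[:h] for o in out]))
z=np.load("scene0.npz");
for n in ("scene","side"):
    z=np.load(n+"0.npz"); P=cloud(z).reshape(-1,3); P=P[np.isfinite(P[:,0])]
    p=sel(P,(.5667,-.3995),.06,.074,.086); print(n,"rim top pts",p[:,:2].min(0),p[:,:2].max(0),len(p))
E
```

```text
scene 157 zmin/max [0.187 0.268] y range [-0.042  0.015] fit (array([ 0.5085, -0.0169]), 125, np.float64(0.001))
side 704 zmin/max [0.192 0.269] y range [-0.082  0.005] fit (array([ 0.5094, -0.0175]), 276, np.float64(0.0018))
scene rim top pts [ 0.53470682 -0.43185784] [ 0.60147312 -0.36622339] 108
side rim top pts [ 0.53247222 -0.43282753] [ 0.59802943 -0.36850541] 200
```

View pics/mug.png

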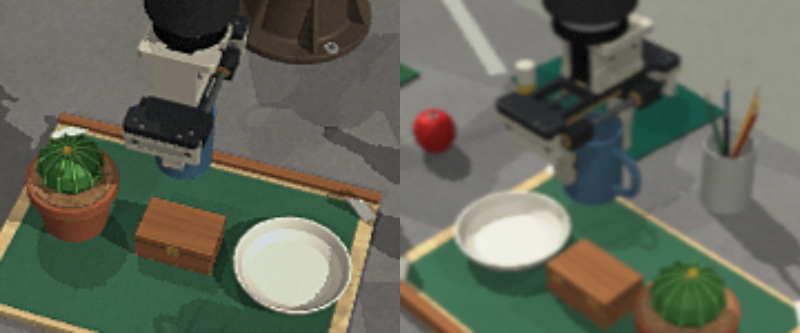

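The mug hangs upright and centred in the gripper to within about 2 mm, so I'll place it and fetch the bottle.

```bash
python3 - <<'E'
from act import *
lower([BC[0],BC[1]+.001],.094,B+180)
release(1.0,.30)
# bottle by the neck, fingers close along world y
robot.move_gripper(.6)
pick([.4193,.3772],0,.159,opening=.6,zt=.32,lift=.1)
E
```

```text
touch dz mm 0 dF 4.4 [ 0.5082 -0.015   0.0942]
t 31.5333
grip 27.595951768816935 30.00018686056137
lifted 27.868244392605824 [-0.49 -0.33 -4.61]
```

```bash
python3 - <<'E'
from act import *
z=.259
robot.servo_line([.65,.1,z],ori=R(45),speed=.2)
bot=np.array([.5117,-.1597])+.12*bx
robot.servo_line([*bot,z],ori=R(90),speed=.2)
robot.dwell(.5)
lower(bot,.177,90)
release(.6,.30)
# apple
robot.servo_line([.60,.1,.30],ori=R(45),speed=.3)
pick([.5703,.3867],0,.012,zt=.25,lift=.12)
D=[.5035,.128]
robot.servo_line([*D,.132],ori=R(0),speed=.2)
lower(D,.035,0)
release(.82,.30)
for n in ("scene","side"):
    im,d=robot.grab_frame(n); np.savez(n+"3.npz",im=im,d=d,**robot.camera_info(n))
    import cv2; cv2.imwrite(f"pics/{n}3.png",im[:,:,::-1])
E
```

```text
Traceback (most recent call last):
rig.Unreachable: the arm cannot follow that straight line within its joint ranges
```

```bash
python3 - <<'E'
from act import *
print(np.round(robot.read_qpos()),robot.read_position(),robot.read_t())
bot=np.array([.5117,-.1597])+.12*bx
for phi in (0,45,90,-90): print(phi,robot.ik([*bot,.259],R(phi)),robot.ik([.65,.1,.259],R(phi)))
E
```

```text
[ 26.  18.   1.  -0. -73. 109.] [0.6496702  0.10042987 0.25891907] 39.2333
0 [  3.2400368   17.27696083   0.19016326   0.         -72.91320243
  86.7599632 ] [ 25.70266842  17.93751438   1.1217814    0.         -73.18426702
  64.29733158]
45 [  3.2400368   17.27696083   0.19016326   0.         -72.91320243
 131.7599632 ] [ 25.70266842  17.93751438   1.1217814    0.         -73.18426702
 109.29733158]
90 None [ 25.70266842  17.93751438   1.1217814    0.         -73.18426702
 154.29733158]
-90 [  3.2400368   17.27696083   0.19016326   0.         -72.91320243
  -3.2400368 ] [ 25.70266842  17.93751438   1.1217814    0.         -73.18426702
 -25.70266842]
```

```bash
python3 - <<'E'
from act import *
z=.259
bot=np.array([.5117,-.1597])+.12*bx
robot.servo_line([*bot,z],ori=R(0),speed=.2)
robot.dwell(.5)
lower(bot,.177,0)
release(.6,.30)
# apple
robot.servo_line([.60,.1,.30],ori=R(0),speed=.3)
pick([.5703,.3867],0,.012,zt=.25,lift=.12)
D=[.5035,.128]
robot.servo_line([*D,.132],ori=R(0),speed=.2)
lower(D,.035,0)
release(.82,.30)
robot.servo_line([.45,.35,.30],speed=.2)
for n in ("scene","side"):
    im,d=robot.grab_frame(n); np.savez(n+"3.npz",im=im,d=d,**robot.camera_info(n))
    import cv2; cv2.imwrite(f"pics/{n}3.png",im[:,:,::-1])
E
```

```text
touch dz mm -1 dF 10.4 [ 0.6322 -0.1565  0.1772]
t 46.9167
grip 60.615175511594664 30.000219675712287
lifted 60.74322526791247 [ 0.02  0.   -1.56]
touch dz mm 0 dF 3.8 [0.5037 0.1281 0.0352]
t 61.3333
```

View pics/side3.png

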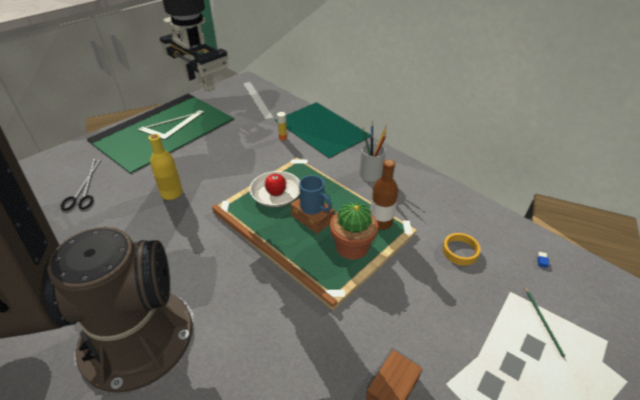

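```bash
python3 - <<'E'
from act import BC,bx,by; from fit import *
for n in ("scene","side"):
    z=np.load(n+"3.npz"); P=cloud(z).reshape(-1,3); P=P[np.isfinite(P[:,0])]
    print(n); loc=lambda c:(np.round([(c-BC)@bx,(c-BC)@by],4))
    p=sel(P,BC,.062,.053,.066); p=p; r=cv2.minAreaRect((p[:,:2]*1000).astype(np.float32)); print(" box",np.round(r[0],1),np.round(r[1],1),round(r[2],1))
    c,*o=circ(sel(P,BC,.036,.075,.14),.0325,BC); print(" mug",c,o)
    K=np.array([.5117,-.1597]); b=K+.12*bx
    c,*o=circ(sel(P,b,.05,.04,.13),.032,b); print(" bottle in cactus",((c-K)@bx).round(4),((c-K)@by).round(4),o)
    c,*o=circ(sel(P,b,.05,.178,.213),.014,b); print(" neck",((c-K)@bx).round(4),((c-K)@by).round(4),o)
    D=np.array([.5035,.128]); p=sel(P,D,.045,.035,.09)
    s=least_squares(lambda q:np.linalg.norm((p-q)/[.031,.031,.0285],axis=1)-1,(*D,.052),loss="soft_l1",f_scale=.05); print(" apple",s.x.round(4),len(p))
    for nm,c in (("glue",(.717,.36)),("cup",(.79,.01)),("tape",(.71,-.35))):
        p=sel(P,c,.06,.012,.2); print(" ",nm,np.percentile(p,2,axis=0).round(3),np.percentile(p,98,axis=0).round(3))
E
```

```text
scene
 box [511.5 -16.3] [ 69.1 100.4] 1.9
 mug [ 0.5112 -0.0151] [638, np.float64(0.0021)]
 bottle in cactus 0.1206 0.0004 [480, np.float64(0.0008)]
 neck 0.1205 0.0002 [101, np.float64(0.0007)]
 apple [0.504  0.1289 0.0536] 397
  glue [0.708 0.336 0.015] [0.733 0.362 0.098]
  cup [ 0.752 -0.025  0.016] [0.822 0.044 0.161]
  tape [ 0.668 -0.4    0.013] [ 0.753 -0.313  0.027]
side
 box [506.8 -18.6] [ 66.7 102.2] 3.3
 mug [ 0.5085 -0.0167] [688, np.float64(0.002)]
 bottle in cactus 0.1207 0.0002 [590, np.float64(0.001)]
 neck 0.1206 0.0004 [128, np.float64(0.0009)]
 apple [0.503  0.1279 0.0546] 374
  glue [0.702 0.333 0.014] [0.728 0.356 0.098]
  cup [ 0.749 -0.028  0.015] [0.82  0.042 0.162]
  tape [ 0.664 -0.402  0.012] [ 0.75  -0.317  0.027]
```

The side view shows the apple in the dish (275,184), the mug on the box (313,198), and the bottle upright behind the cactus (385,195). All measured positions are within a few millimetres of target, and the bystanders haven't moved, so I'm handing it in.

```bash
python3 - <<'E'
from rig import robot
print(robot.job_done(),robot.read_t())
E
```

```text
the job is handed in; nothing more can be done
the job is handed in; nothing more can be done
```

The still life is set up and handed in after about 65 s of robot time, with the box, mug, apple and bottle each measured within a few millimetres of target and the glue stick, tape roll and pencil cup unmoved; the hand-in gave no verdict.

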